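# Close the board tester and hold the contacts down

### The arm

A 6-joint arm with a two-finger parallel gripper is mounted at the origin on the work surface. World frame = base frame: x ahead of the robot, y to its left, z up, the work surface at z = 0. Lengths are in m, angles in rad, forces in N, time in s.
With the tool pointing down it reaches from about 0.35 to 0.85 m from the base axis. Payload 8.1 kg.
Tool frame: the origin (TCP) lies at the centre of the arm's flange, where the gripper is bolted on; the fingertips stand 186 mm ahead of it and the grasp point (between the pads) lies 167 mm ahead of it; z points along the fingers, y is the line along which they close (so a half turn about z gives the same grasp; the last joint's range is limited). The gripper opens to 93 mm and grips with 3 to 60 N. Pads are 15 mm wide; open, the fingers measure 128 mm over their backs; the gripper's body (75 mm by 188 mm) begins 65 mm behind the grasp point.
Start: joints at [1.024, 0.13, 1.488, -0, 1.523, -0.085], TCP at [0.267, 0.537, 0.405] pointing down, gripper open.
Joint ranges: [-2.96, 2.96], [-0.89, 2.26], [0.02, 2.5], [-1.34, 4.48], [0, 2.73], [-2.66, 2.66]. Speed limits (rad/s): [2.39, 2.39, 2.79, 3.14, 3.14, 3.14].

### API

Orientations are given as a rotation vector (axis times angle).
In Python, from plant import read_state, read_camera, camera_params, robot gives the robot as it stands.
- The arm moves only by the tool carry_out, never from a script. Its argument "targets" is a list of rows, each an object of numbers: "hand": the opening in per cent of the stroke, from 0 (shut) to 100 (fully open); "x", "y", "z": the shift along the tool's x, y, z in m; "ax", "ay", "az": the turn, a rotation vector about the tool's x, y, z in rad. In form: [{"hand": .., "x": .., "y": .., "z": .., "ax": .., "ay": .., "az": ..}, ...]. A call has 1 to 8 rows; each row is the pose to reach, as a shift and turn from the pose commanded when the call began, along the tool's axes at that moment; what a row does not reach only later rows make up. A row lasts 1/8 s, in which the tool goes at most 62.5 mm and 10.7 degrees, less where a joint would pass 70% of its speed; a pose out of reach is approached as far as the arm can. A call with a gripper value outside its range is refused whole. The fingers move at their own pace and stop on an object; "newtons" is the grip in N (left out, the last holds). Time passes only in rows, so rows that repeat a pose let the fingers close. It gives the time, the measured TCP pose, the force, the opening and the grip force at its end, in the units of the state.
- read_state(): the state, without advancing time (a new reading comes with each control period).
- read_camera(name): name is "scene" or "top"; returns (picture, depth): 384x512x3 uint8, blue, green, red; 384x512 float32, m along the optical axis (not along the pixel's ray), 0 where there is no reading.
- camera_params(name): a dict with "fx", "fy", "cx", "cy" (pixels), "position" and "rotation" of the camera in the world. Camera axes: x right, y up, looking along -z (the intrinsics and any distortion apply to the point x, -y, -z); pixel columns grow to the right and rows downward; lengths in m; the calibration is good to about 2 mm. A picture is of the moment at which its call begins. camera_params takes no time and is no camera call.
- robot.close_job(): hands the job in; it is judged then, once.
The state is a dict: "t": time; "q": joint angles; "dq": joint speeds; "joint_torque": joint torques, N m; "tool_pos": TCP position; "orientation": TCP orientation; "force": force on the tool from outside, world axes, zero at the start; "wrist_torque": the same for the moment, N m; "opening": finger opening in m; "gripper_force": force on a finger pad.
Only numpy, scipy, OpenCV 4.12 (cv2) and the standard library are available. Lean on these libraries where they do the work, as an engineer would, in place of code of your own. Each camera call takes 0.05 s, during which the arm holds its last target. There are 200 camera calls.

### The job

Push the test fixture's open drawer, with the circuit board in it, fully home until it clicks into its detent. Only then press the black palm knob on top of the fixture down 12 mm, so that the collar's rim stands within the green ring of the stem, never as far as the red ring, and finish while still holding it down there. Leave the other things on the bench where they are.

Things in the scene. Friction and masses are not known exactly. Their poses are not given: they have to be found in the camera images.
- fixture: board test fixture bolted to the bench: grey and aluminium box 160 deep (its x) x 166 wide (its y) x 60 high, with a round steel collar (diameter 32, 20 high, rim 80 above the bench) in the middle of its top. Origin: centre of its underside; its front, with the drawer, faces its own -x. It may stand turned up to 20 degrees. (Sizes in mm.)
- carrier (a joint): opening of the carrier drawer in m: 0 = fully home against its stop, 0.065 = fully open. It slides along the fixture's x; closing moves it towards the fixture's +x. It slides easily (about 1 N) until about 0.012, where a sprung ball resists with about 6 N as far as 0.005; past that the detent pulls it home and keeps it there. A circuit board is fixed in it. (Sizes in mm.)
- drawer_front (a point): centre of the outer face of the drawer's flat blue front panel (166 wide x 46 high x 12 thick, from 6 to 52 above the bench, this point 29 above it). It moves with the drawer; at home it lies 92 ahead of the fixture's origin along the fixture's -x. Nothing sticks out of the panel: it is pushed with any part of the hand. (Sizes in mm.)
- plunger (a joint): how far the contact plunger is pressed down, in m: 0 = up, 0.024 = bottom stop. A spring pushes it up with about 4 N at the start, 9.5 N at 0.012 and 13 N at 0.018. The collar's rim stands level with the green ring of the stem from 0.008 to 0.016 and reaches the red ring at 0.019. It springs back up when let go. (Sizes in mm.)
- knob_top (a point): centre of the flat top of the plunger's round black palm knob (diameter 42, 18 high), straight above the fixture's origin; 124 above the bench when up. It is pressed straight down. Below it is a bright stem, diameter 16, with a green ring and, above that, a red ring. (Sizes in mm.)
- spool: spool of solder wire with cream flanges, diameter 56, height 50 mm; a bystander, origin at the centre of its underside
- flux: amber bottle with red cap, diameter 40, height 85 mm; a bystander, origin at the centre of its underside
- drive: bare silver disk drive with a green board on top, 100 x 70 x 15 mm; a bystander, origin at the centre of its underside
- dish: white two-compartment parts dish, 100 x 75 x 22 mm; a bystander, origin at the centre of its underside
- spare_board: spare green circuit board with a dark heat sink, 90 x 65 x 16 mm; a bystander, origin at the centre of its underside
- driver: red-handled screwdriver lying down, 160 mm long along its x; a bystander, origin at mid-length on the bench
- brush: black-handled brush lying down, 150 mm long along its x; a bystander, origin at mid-length on the bench
Not all that is in view belongs to the job. What is shaped like the fixture but purple is not meant.

How it is judged:
By the outcome, as a careful person would: the job done as asked, in the order asked, and still so for the second after the job is handed in, while the arm keeps its last pose, push and grip.
It also fails if it takes over 48 s, if anything falls off the work surface, if the arm or the gripper's body presses on something with over 40 N, if the wrist force passes 120 N, or if a joint passes its speed limit or range.

## Working session

There is one attempt and no reset: what is moved stays moved. The work goes in short steps, Python scripts to look and compute and a tool call to move; the robot and the scene stay as the last step left them, time stands still between calls to the robot, and variables do not carry over. Pictures are saved under pics/ and viewed, at most 10 in all, crops included, and the job is handed in when it is done.

Besides the shell and the picture viewer there is one more tool, called after "Call:" by a JSON object that holds its "fn" and its "kwargs". carry_out: Moves the arm, as the interface text tells. Its arguments: {"type":"object","properties":{"targets":{"type":"array","items":{"type":"object","properties":{"hand":{"type":"number"},"x":{"type":"number"},"y":{"type":"number"},"z":{"type":"number"},"ax":{"type":"number"},"ay":{"type":"number"},"az":{"type":"number"}}}},"newtons":{"type":"number"}},"required":["targets"]}

```bash
mkdir -p pics; python3 - <<'E'
from plant import *
import cv2,numpy as np
s=read_state();print(s)
for n in("scene","top"):
    p,d=read_camera(n);cv2.imwrite(f"pics/{n}0.png",p);np.savez(f"/tmp/{n}0.npz",p=p,d=d);print(n,camera_params(n))
E
```

```text
{'t': 0.0, 'q': array([ 1.02358790e+00,  1.31103463e-01,  1.48926447e+00, -2.50169276e-05,
        1.52300130e+00, -8.54039093e-02]), 'dq': array([-0.00111687, -0.00164124,  0.00049006,  0.00078683,  0.00224024,
        0.00013169]), 'joint_torque': array([ 5.34104147e-04, -5.59823835e+01, -4.91780233e+01,  7.68940640e-02,
        3.52299807e-02, -1.65469464e-04]), 'tool_pos': array([0.26720416, 0.53695841, 0.40372975]), 'orientation': array([-7.18848957e-01, -3.05770024e+00,  2.66396769e-03]), 'force': array([-0.12117987,  0.10921473, -1.05134706]), 'wrist_torque': array([-0.00857248,  0.0171328 , -0.06836068]), 'gripper_force': 0.0, 'opening': 0.09280429798409992}
scene {'fx': 482.10519424101795, 'fy': 482.10519424101795, 'cx': 254.07470532708183, 'cy': 194.00192473509327, 'position': array([1.15339444, 0.55339008, 1.29974066]), 'rotation': array([0.31504618, 0.69262146, 2.24999282])}
top {'fx': 395.446326881127, 'fy': 395.446326881127, 'cx': 261.28375105298886, 'cy': 193.9428860850811, 'position': array([0.47131522, 0.02523574, 1.26053593]), 'rotation': array([ 0.03717945, -0.07837189, -1.59540415])}
```

View pics/scene0.png

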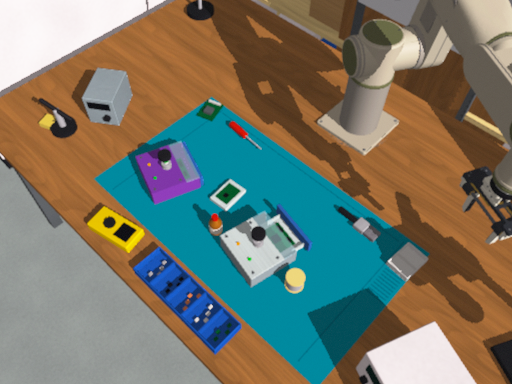

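View pics/top0.png

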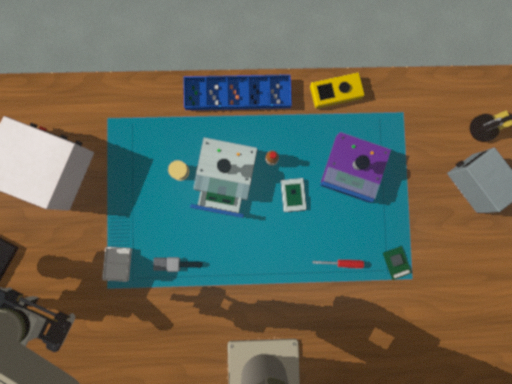

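The top view shows the fixture with its knob at about (224,165) and the blue drawer front at about (218,211), facing the robot. The flux bottle is at (272,157) and the spool at (178,170). The purple decoy is at (357,167). In the scene view the knob is at (258,234) and the blue panel runs from (278,208) to (308,245).

```bash
cat > h.py <<'E'
from plant import *
import cv2,numpy as np
from scipy.spatial.transform import Rotation as R
def ray(n,uv):
    c=camera_params(n);uv=np.atleast_2d(uv).astype(float)
    d=np.c_[(uv[:,0]-c["cx"])/c["fx"],-(uv[:,1]-c["cy"])/c["fy"],-np.ones(len(uv))]
    return c["position"],R.from_rotvec(c["rotation"]).apply(d)
def plane(n,uv,z):
    o,d=ray(n,uv);return o+d*((z-o[2])/d[:,2])[:,None]
def deep(n,uv,dep):
    o,d=ray(n,uv);return o+d*np.asarray(dep)[:,None]
def tri(a,b):
    A=[];y=[]
    for n,uv in(("top",a),("scene",b)):
        o,d=ray(n,uv);d=d[0]/np.linalg.norm(d[0]);P=np.eye(3)-np.outer(d,d);A.append(P);y.append(P@o)
    r=np.linalg.lstsq(np.vstack(A),np.hstack(y),rcond=None);return r[0],r[1]
E
cat > m.py <<'E'
from h import *
def look():
    roi={"top":(185,125,262,222),"scene":(215,195,315,290)};out={}
    for n in roi:
        p,d=read_camera(n);h=cv2.cvtColor(p,cv2.COLOR_BGR2HSV);x0,y0,x1,y1=roi[n]
        win=np.zeros(d.shape,bool);win[y0:y1,x0:x1]=1
        v,u=np.nonzero(win&(d>0));P=deep(n,np.c_[u,v],d[v,u]);H=h[v,u].astype(int)
        k=(H[:,2]<70)&(P[:,2]>.09)&(P[:,2]<.15); zt=np.median(P[k,2]) if k.any() else 0
        print(n,"knob",k.sum(),"z pct",np.percentile(P[k,2],[10,50,90]).round(4))
        kt=k&(P[:,2]>np.percentile(P[k,2],60)-.006)
        (cu,cv_),r=cv2.minEnclosingCircle(np.c_[u,v][kt].astype(np.float32));print(" circ",cu,cv_,r,"on plane .124",plane(n,(cu,cv_),.124)[0].round(4),"cloud mean",P[kt].mean(0).round(4))
        b=(H[:,0]>103)&(H[:,0]<128)&(H[:,1]>110)
        Q=P[b&(P[:,2]>.005)&(P[:,2]<.07)];print(" blue",b.sum(),"zmax",np.percentile(Q[:,2],95).round(4))
        bt=Q[Q[:,2]>.045] if n=="scene" else Q[Q[:,2]>.04]
        rc=cv2.minAreaRect(bt[:,:2].astype(np.float32));print(" rect",np.round(cv2.boxPoints(rc),4).tolist(),"mean",bt.mean(0).round(4))
        vx,vy,_,_=cv2.fitLine(bt[:,:2].astype(np.float32),cv2.DIST_L2,0,.01,.01).ravel();print(" dir deg",np.degrees(np.arctan2(vy,vx)))
        out[n]=(cu,cv_)
        g=(P[:,2]>.052)&(P[:,2]<.066);rc=cv2.minAreaRect(P[g,:2].astype(np.float32));print(" lid",rc)
    print("tri knob",tri(out["top"],out["scene"]))
if __name__=="__main__":
    look()
    for n,a in(("top",(175,120,300,230)),("scene",(195,180,325,300))):
        p,_=read_camera(n);c=p[a[1]:a[3],a[0]:a[2]];cv2.imwrite(f"pics/{n}_c.png",cv2.resize(c,None,fx=5,fy=5,interpolation=cv2.INTER_CUBIC))
E
python3 m.py
```

```text
top knob 117 z pct [0.1219 0.1245 0.1268]
 circ 223.73077392578125 165.57691955566406 6.283588409423828 on plane .124 [0.6393 0.1008 0.124 ] cloud mean [0.6397 0.1006 0.1245]
 blue 151 zmax 0.056
 rect [[0.49149999022483826, 0.05339999869465828], [0.5006999969482422, 0.05139999836683273], [0.5343999862670898, 0.20649999380111694], [0.5252000093460083, 0.2084999978542328]] mean [0.513  0.1305 0.0526]
 dir deg 77.611534
 lid ((0.6191827058792114, 0.12691515684127808), (0.20546619594097137, 0.2179468870162964), 77.29268646240234)
scene knob 151 z pct [0.1193 0.1228 0.1264]
 circ 258.0 233.38888549804688 6.891007423400879 on plane .124 [0.6453 0.1066 0.124 ] cloud mean [0.6439 0.1058 0.1233]
 blue 381 zmax 0.0544
 rect [[0.49059998989105225, 0.056699998676776886], [0.5047000050544739, 0.05380000174045563], [0.5378999710083008, 0.21320000290870667], [0.5238999724388123, 0.21619999408721924]] mean [0.5153 0.1373 0.0506]
 dir deg 77.48805
 lid ((0.6188914179801941, 0.12504515051841736), (0.3037486672401428, 0.2180406153202057), 76.40880584716797)
tri knob (array([0.64068711, 0.1019346 , 0.11260779]), array([4.22938038e-07]))
```

View pics/top_c.png

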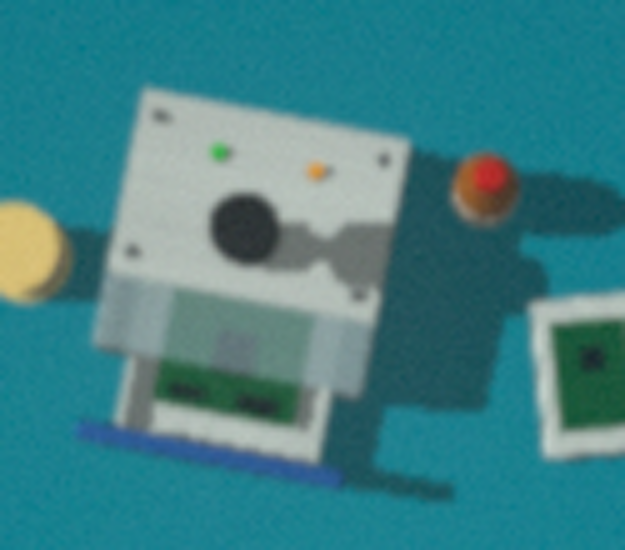

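```bash
cat >> h.py <<'E'
yaw=np.radians(-12.5);K=np.array([.641,.102])
def fx(a,b=0.):  # fixture frame to world xy
    c,s=np.cos(yaw),np.sin(yaw);return K+np.array([c*a-s*b,s*a+c*b])
Rt=R.from_matrix(np.array([[-np.cos(yaw),-np.sin(yaw),0],[-np.sin(yaw),np.cos(yaw),0],[0,0,-1]]).T@np.eye(3)) if 0 else R.from_matrix(np.c_[[-np.cos(yaw),-np.sin(yaw),0],[-np.sin(yaw),np.cos(yaw),0],[0,0,-1]])
def to(xy,z):
    s=read_state();r=R.from_rotvec(s["orientation"]);print("shift",r.inv().apply(np.r_[xy,z]-s["tool_pos"]).round(4),"turn",(r.inv()*Rt).as_rotvec().round(4))
E
python3 -c "
from h import *
print(Rt.as_matrix(),fx(-.17))
to(fx(-.17),.404);to(fx(-.17),.211)"
```

```text
[[-0.97629601  0.21643961  0.        ]
 [ 0.21643961  0.97629601  0.        ]
 [ 0.          0.         -1.        ]] [0.47502968 0.13879473]
shift [-0.3635 -0.264   0.0005] turn [-6.000e-04 -1.000e-04 -2.436e-01]
shift [-0.3635 -0.2639  0.1935] turn [-6.000e-04 -1.000e-04 -2.436e-01]
```

Call:
{"fn": "carry_out", "kwargs": {"targets": [{"hand": 0,"x": -0.02,"y": -0.015,"z": 0,"az": -0.03},{"hand": 0,"x": -0.065,"y": -0.047,"z": 0,"az": -0.06},{"hand": 0,"x": -0.115,"y": -0.083,"z": 0,"az": -0.09},{"hand": 0,"x": -0.165,"y": -0.12,"z": 0,"az": -0.12},{"hand": 0,"x": -0.215,"y": -0.156,"z": 0,"az": -0.15},{"hand": 0,"x": -0.265,"y": -0.192,"z": 0,"az": -0.18},{"hand": 0,"x": -0.315,"y": -0.229,"z": 0,"az": -0.21},{"hand": 0,"x": -0.3635,"y": -0.264,"z": 0,"az": -0.2436}], "newtons": 20}}

```text
schema error: expected keys hand, x, y, z, ax, ay, az
```

Call:
{"fn": "carry_out", "kwargs": {"targets": [{"hand": 0},{"hand": 0}]}}

```text
schema error: expected keys hand, x, y, z, ax, ay, az
```

```bash
python3 -c "
from h import *
s=read_state();print(s['t'],s['tool_pos'],s['force'],s['opening'])
to(fx(-.17),.211)"
```

```text
0.3 [0.26726335 0.53710902 0.40438782] [-0.502675   0.2525108  0.0888663] 0.09293073861905447
shift [-0.3635 -0.2639  0.1935] turn [-6.000e-04 -1.000e-04 -2.436e-01]
```

All keys are needed in every row.

Call:
{"fn": "carry_out", "kwargs": {"targets": [{"hand": 0,"x": -0.02,"y": -0.015,"z": 0,"ax": 0,"ay": 0,"az": -0.03},{"hand": 0,"x": -0.065,"y": -0.047,"z": 0,"ax": 0,"ay": 0,"az": -0.06},{"hand": 0,"x": -0.115,"y": -0.083,"z": 0,"ax": 0,"ay": 0,"az": -0.09},{"hand": 0,"x": -0.165,"y": -0.12,"z": 0,"ax": 0,"ay": 0,"az": -0.12},{"hand": 0,"x": -0.215,"y": -0.156,"z": 0,"ax": 0,"ay": 0,"az": -0.15},{"hand": 0,"x": -0.265,"y": -0.192,"z": 0,"ax": 0,"ay": 0,"az": -0.18},{"hand": 0,"x": -0.315,"y": -0.229,"z": 0,"ax": 0,"ay": 0,"az": -0.21},{"hand": 0,"x": -0.3635,"y": -0.264,"z": 0,"ax": 0,"ay": 0,"az": -0.2436}], "newtons": 20}}

```text
t: 1.3
tool_pos: [0.4756, 0.1369, 0.405]
orientation: [0.341, 3.122, 0.0]
force: [0.8, 0.9, 0.4]
opening: 0.0177
gripper_force: 0.0
```

Call:
{"fn": "carry_out", "kwargs": {"targets": [{"hand": 0,"x": 0,"y": 0,"z": 0,"ax": 0,"ay": 0,"az": 0},{"hand": 0,"x": 0,"y": 0,"z": 0,"ax": 0,"ay": 0,"az": 0}]}}

```text
t: 1.55
tool_pos: [0.475, 0.139, 0.4047]
orientation: [-0.344, -3.122, -0.001]
force: [-0.2, 0.6, 0.5]
opening: 0.0009
gripper_force: 0.0
```

```bash
python3 -c "
from h import *
s=read_state();print(s['t'],s['tool_pos'],s['force'],s['opening'])
to(fx(-.17),.211)"
```

```text
1.55 [0.47500394 0.13896535 0.40466385] [-0.22538716  0.55179459  0.49422579] 0.0008823254918748492
shift [-0.0002 -0.0002  0.1937] turn [ 0.0004 -0.0005 -0.0014]
```

Call:
{"fn": "carry_out", "kwargs": {"targets": [{"hand": 0,"x": 0,"y": 0,"z": 0.03,"ax": 0,"ay": 0,"az": 0},{"hand": 0,"x": 0,"y": 0,"z": 0.07,"ax": 0,"ay": 0,"az": 0},{"hand": 0,"x": 0,"y": 0,"z": 0.11,"ax": 0,"ay": 0,"az": 0},{"hand": 0,"x": 0,"y": 0,"z": 0.15,"ax": 0,"ay": 0,"az": 0},{"hand": 0,"x": 0,"y": 0,"z": 0.18,"ax": 0,"ay": 0,"az": 0},{"hand": 0,"x": 0,"y": 0,"z": 0.193,"ax": 0,"ay": 0,"az": 0},{"hand": 0,"x": 0,"y": 0,"z": 0.193,"ax": 0,"ay": 0,"az": 0}]}}

```text
t: 2.42
tool_pos: [0.4746, 0.1398, 0.2114]
orientation: [-0.34, -3.122, 0.0]
force: [0.5, 0.4, 1.0]
opening: 0.0004
gripper_force: 0.0
```

```bash
python3 -c "
from h import *
s=read_state();print(s['t'],s['tool_pos'],s['force'],s['opening'])
p,_=read_camera('scene');cv2.imwrite('pics/s1.png',cv2.resize(p[150:320,170:370],None,fx=3.5,fy=3.5))"
```

```text
2.425 [0.47455108 0.13980719 0.21138426] [0.45688921 0.35566332 1.00436933] 0.00043551853236834816
```

View pics/s1.png

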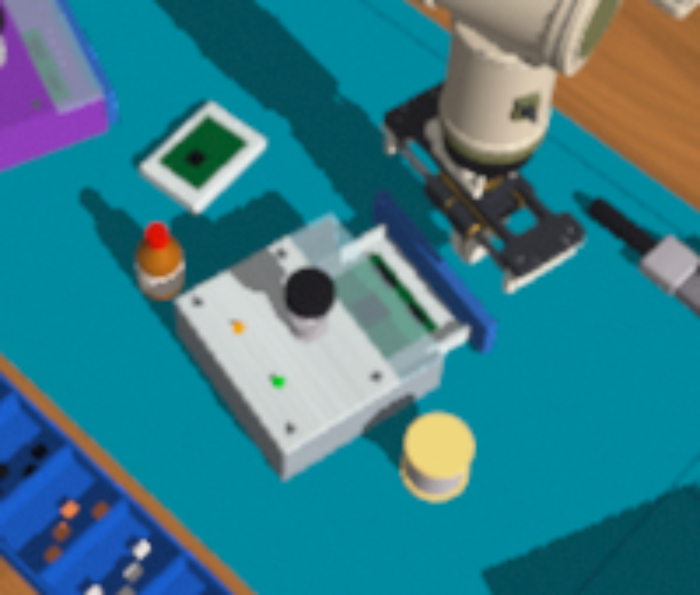

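The closed fingers stand in front of the blue panel, crop (470,240), and are lined up with it. I'll push now.

Call:
{"fn": "carry_out", "kwargs": {"targets": [{"hand": 0,"x": -0.006,"y": 0,"z": 0,"ax": 0,"ay": 0,"az": 0},{"hand": 0,"x": -0.012,"y": 0,"z": 0,"ax": 0,"ay": 0,"az": 0},{"hand": 0,"x": -0.018,"y": 0,"z": 0,"ax": 0,"ay": 0,"az": 0},{"hand": 0,"x": -0.024,"y": 0,"z": 0,"ax": 0,"ay": 0,"az": 0},{"hand": 0,"x": -0.03,"y": 0,"z": 0,"ax": 0,"ay": 0,"az": 0},{"hand": 0,"x": -0.036,"y": 0,"z": 0,"ax": 0,"ay": 0,"az": 0},{"hand": 0,"x": -0.042,"y": 0,"z": 0,"ax": 0,"ay": 0,"az": 0},{"hand": 0,"x": -0.046,"y": 0,"z": 0,"ax": 0,"ay": 0,"az": 0}]}}

```text
t: 3.48
tool_pos: [0.5204, 0.1288, 0.2116]
orientation: [-0.342, -3.123, 0.0]
force: [-0.5, 0.2, 0.6]
opening: 0.0005
gripper_force: 0.5
```

Call:
{"fn": "carry_out", "kwargs": {"targets": [{"hand": 0,"x": -0.003,"y": 0,"z": 0,"ax": 0,"ay": 0,"az": 0},{"hand": 0,"x": -0.006,"y": 0,"z": 0,"ax": 0,"ay": 0,"az": 0}]}}

```text
t: 3.72
tool_pos: [0.526, 0.1275, 0.2117]
orientation: [-0.342, -3.123, 0.0]
force: [-1.4, -0.3, -0.1]
opening: 0.0004
gripper_force: 0.5
```

Call:
{"fn": "carry_out", "kwargs": {"targets": [{"hand": 0,"x": -0.003,"y": 0,"z": 0,"ax": 0,"ay": 0,"az": 0},{"hand": 0,"x": -0.006,"y": 0,"z": 0,"ax": 0,"ay": 0,"az": 0}]}}

```text
t: 3.98
tool_pos: [0.5315, 0.1264, 0.2116]
orientation: [-0.342, -3.121, 0.0]
force: [-7.4, 0.6, 4.7]
opening: 0.0003
gripper_force: 3.4
```

Call:
{"fn": "carry_out", "kwargs": {"targets": [{"hand": 0,"x": -0.002,"y": 0,"z": 0,"ax": 0,"ay": 0,"az": 0},{"hand": 0,"x": -0.004,"y": 0,"z": 0,"ax": 0,"ay": 0,"az": 0}]}}

```text
t: 4.22
tool_pos: [0.5355, 0.1255, 0.2117]
orientation: [-0.342, -3.122, 0.0]
force: [-3.7, -0.6, 1.1]
opening: 0.0007
gripper_force: 1.6
```

Call:
{"fn": "carry_out", "kwargs": {"targets": [{"hand": 0,"x": -0.0015,"y": 0,"z": 0,"ax": 0,"ay": 0,"az": 0},{"hand": 0,"x": -0.003,"y": 0,"z": 0,"ax": 0,"ay": 0,"az": 0}]}}

```text
t: 4.47
tool_pos: [0.5388, 0.1247, 0.2117]
orientation: [0.342, 3.123, -0.0]
force: [-0.8, -0.4, -0.5]
opening: 0.0004
gripper_force: 0.4
```

Call:
{"fn": "carry_out", "kwargs": {"targets": [{"hand": 0,"x": -0.0015,"y": 0,"z": 0,"ax": 0,"ay": 0,"az": 0},{"hand": 0,"x": -0.003,"y": 0,"z": 0,"ax": 0,"ay": 0,"az": 0}]}}

```text
t: 4.72
tool_pos: [0.5416, 0.1242, 0.2119]
orientation: [0.342, 3.123, 0.0]
force: [-4.8, 1.2, 4.5]
opening: 0.0006
gripper_force: 2.6
```

Call:
{"fn": "carry_out", "kwargs": {"targets": [{"hand": 0,"x": -0.001,"y": 0,"z": 0,"ax": 0,"ay": 0,"az": 0},{"hand": 0,"x": -0.001,"y": 0,"z": 0,"ax": 0,"ay": 0,"az": 0}]}}

```text
t: 4.97
tool_pos: [0.542, 0.1242, 0.2119]
orientation: [-0.342, -3.121, -0.0]
force: [-7.4, 1.1, 6.1]
opening: 0.0006
gripper_force: 3.5
```

Call:
{"fn": "carry_out", "kwargs": {"targets": [{"hand": 0,"x": -0.001,"y": 0,"z": 0,"ax": 0,"ay": 0,"az": 0},{"hand": 0,"x": -0.001,"y": 0,"z": 0,"ax": 0,"ay": 0,"az": 0}]}}

```text
t: 5.22
tool_pos: [0.5424, 0.1241, 0.2118]
orientation: [-0.341, -3.119, -0.0]
force: [-12.6, 1.5, 10.4]
opening: -0.0001
gripper_force: 6.1
```

The drawer is against its stop: force is rising at over 12 N with almost no travel. I'll back off and go up.

Call:
{"fn": "carry_out", "kwargs": {"targets": [{"hand": 0,"x": 0.01,"y": 0,"z": 0,"ax": 0,"ay": 0,"az": 0},{"hand": 0,"x": 0.03,"y": 0,"z": 0,"ax": 0,"ay": 0,"az": 0},{"hand": 0,"x": 0.06,"y": 0,"z": -0.02,"ax": 0,"ay": 0,"az": 0},{"hand": 0,"x": 0.08,"y": 0,"z": -0.05,"ax": 0,"ay": 0,"az": 0},{"hand": 0,"x": 0.08,"y": 0,"z": -0.09,"ax": 0,"ay": 0,"az": 0},{"hand": 0,"x": 0.08,"y": 0,"z": -0.12,"ax": 0,"ay": 0,"az": 0},{"hand": 0,"x": 0.08,"y": 0,"z": -0.14,"ax": 0,"ay": 0,"az": 0},{"hand": 0,"x": 0.08,"y": 0,"z": -0.14,"ax": 0,"ay": 0,"az": 0}]}}

```text
t: 6.22
tool_pos: [0.4659, 0.1412, 0.3536]
orientation: [0.342, 3.119, 0.002]
force: [-0.0, -0.3, 1.0]
opening: 0.0001
gripper_force: 0.0
```

```bash
python3 - <<'E'
from h import *
import m
s=read_state();print(s['t'],s['tool_pos'],s['force'])
m.look()
a=(200,180,320,300)
p,_=read_camera('scene');cv2.imwrite('pics/s2.png',cv2.resize(p[a[1]:a[3],a[0]:a[2]],None,fx=5,fy=5))
to(fx(0),.350)
E
```

```text
6.225 [0.4659017  0.14117357 0.35363094] [-0.03229075 -0.28256951  0.96947719]
top knob 118 z pct [0.121  0.1244 0.1269]
 circ 224.0 165.0 6.403224468231201 on plane .124 [0.6409 0.1    0.124 ] cloud mean [0.6398 0.1009 0.1244]
 blue 155 zmax 0.0555
 rect [[0.5353000164031982, 0.041200000792741776], [0.5442000031471252, 0.03929999843239784], [0.5789999961853027, 0.19660000503063202], [0.5702000260353088, 0.19859999418258667]] mean [0.5564 0.116  0.0519]
 dir deg 77.451546
 lid ((0.641644299030304, 0.12201493233442307), (0.20570877194404602, 0.171779602766037), 77.57624053955078)
scene knob 150 z pct [0.1185 0.1231 0.1258]
 circ 258.0 233.38888549804688 6.891007423400879 on plane .124 [0.6453 0.1066 0.124 ] cloud mean [0.6444 0.1058 0.1231]
 blue 145 zmax 0.0593
 rect [[0.5343999862670898, 0.04360000044107437], [0.5475000143051147, 0.040699999779462814], [0.5839999914169312, 0.20569999516010284], [0.570900022983551, 0.2085999995470047]] mean [0.5593 0.1292 0.0524]
 dir deg 77.14345
 lid ((0.640447735786438, 0.12251545488834381), (0.3061451017856598, 0.17236655950546265), 77.5730972290039)
tri knob (array([0.64168211, 0.10170117, 0.11377005]), array([3.35294479e-06]))
shift [-1.803e-01  1.000e-04  2.000e-04] turn [-0.0006 -0.0013 -0.0001]
```

View pics/s2.png

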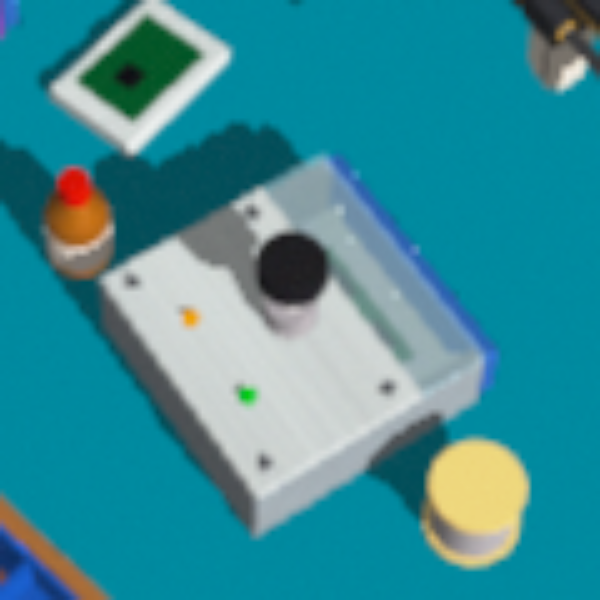

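The blue panel now sits flush with the housing, crop (410,260), so the drawer is home. Top-view depth puts the panel about 86 mm ahead of the knob, which matches home. Next I go over the knob and down to just above it.

Call:
{"fn": "carry_out", "kwargs": {"targets": [{"hand": 0,"x": -0.03,"y": 0,"z": 0,"ax": 0,"ay": 0,"az": 0},{"hand": 0,"x": -0.07,"y": 0,"z": 0,"ax": 0,"ay": 0,"az": 0},{"hand": 0,"x": -0.11,"y": 0,"z": 0,"ax": 0,"ay": 0,"az": 0},{"hand": 0,"x": -0.15,"y": 0,"z": 0,"ax": 0,"ay": 0,"az": 0},{"hand": 0,"x": -0.17,"y": 0,"z": 0,"ax": 0,"ay": 0,"az": 0},{"hand": 0,"x": -0.18,"y": 0,"z": 0.005,"ax": 0,"ay": 0,"az": 0},{"hand": 0,"x": -0.18,"y": 0,"z": 0.02,"ax": 0,"ay": 0,"az": 0},{"hand": 0,"x": -0.18,"y": 0,"z": 0.034,"ax": 0,"ay": 0,"az": 0}]}}

```text
t: 7.38
tool_pos: [0.6401, 0.1023, 0.3157]
orientation: [-0.341, -3.121, 0.0]
force: [-0.4, -0.2, -0.1]
opening: 0.0006
gripper_force: 0.0
```

Call:
{"fn": "carry_out", "kwargs": {"targets": [{"hand": 0,"x": 0,"y": 0,"z": 0.002,"ax": 0,"ay": 0,"az": 0},{"hand": 0,"x": 0,"y": 0,"z": 0.004,"ax": 0,"ay": 0,"az": 0},{"hand": 0,"x": 0,"y": 0,"z": 0.004,"ax": 0,"ay": 0,"az": 0}]}}

```text
t: 7.75
tool_pos: [0.6411, 0.1022, 0.3143]
orientation: [0.342, 3.122, 0.0]
force: [0.9, -0.1, 0.9]
opening: 0.0004
gripper_force: 0.0
```

Call:
{"fn": "carry_out", "kwargs": {"targets": [{"hand": 0,"x": 0,"y": 0,"z": 0.002,"ax": 0,"ay": 0,"az": 0},{"hand": 0,"x": 0,"y": 0,"z": 0.004,"ax": 0,"ay": 0,"az": 0},{"hand": 0,"x": 0,"y": 0,"z": 0.004,"ax": 0,"ay": 0,"az": 0}]}}

```text
t: 8.12
tool_pos: [0.6412, 0.1021, 0.3103]
orientation: [0.342, 3.122, 0.0]
force: [-0.9, -0.4, 4.4]
opening: 0.0009
gripper_force: 1.9
```

Contact at TCP z of about 0.310 with 4.4 N, as expected. I'll press on.

Call:
{"fn": "carry_out", "kwargs": {"targets": [{"hand": 0,"x": 0,"y": 0,"z": 0.002,"ax": 0,"ay": 0,"az": 0},{"hand": 0,"x": 0,"y": 0,"z": 0.004,"ax": 0,"ay": 0,"az": 0},{"hand": 0,"x": 0,"y": 0,"z": 0.006,"ax": 0,"ay": 0,"az": 0},{"hand": 0,"x": 0,"y": 0,"z": 0.008,"ax": 0,"ay": 0,"az": 0},{"hand": 0,"x": 0,"y": 0,"z": 0.01,"ax": 0,"ay": 0,"az": 0},{"hand": 0,"x": 0,"y": 0,"z": 0.01,"ax": 0,"ay": 0,"az": 0},{"hand": 0,"x": 0,"y": 0,"z": 0.01,"ax": 0,"ay": 0,"az": 0}]}}

```text
t: 9.0
tool_pos: [0.6413, 0.1021, 0.3007]
orientation: [0.342, 3.122, 0.0]
force: [-2.6, -0.4, 8.2]
opening: 0.0005
gripper_force: 4.3
```

Call:
{"fn": "carry_out", "kwargs": {"targets": [{"hand": 0,"x": 0,"y": 0,"z": 0.0015,"ax": 0,"ay": 0,"az": 0},{"hand": 0,"x": 0,"y": 0,"z": 0.0028,"ax": 0,"ay": 0,"az": 0},{"hand": 0,"x": 0,"y": 0,"z": 0.0028,"ax": 0,"ay": 0,"az": 0},{"hand": 0,"x": 0,"y": 0,"z": 0.0028,"ax": 0,"ay": 0,"az": 0}]}}

```text
t: 9.5
tool_pos: [0.6413, 0.1021, 0.2981]
orientation: [0.342, 3.122, 0.0]
force: [-3.7, -0.9, 9.1]
opening: 0.0005
gripper_force: 4.9
```

```bash
python3 - <<'E'
from h import *
a=(200,160,320,300)
p,_=read_camera('scene');cv2.imwrite('pics/s3.png',cv2.resize(p[180:300,200:320],None,fx=5,fy=5))
f=[];z=[]
s=read_state();print(s['t'],s['tool_pos'],s['force'],s['opening'])
E
```

```text
9.55 [0.64128157 0.10209516 0.29815753] [-3.40346441  0.03096796  9.34612605] 0.0007658596618852012
```

View pics/s3.png

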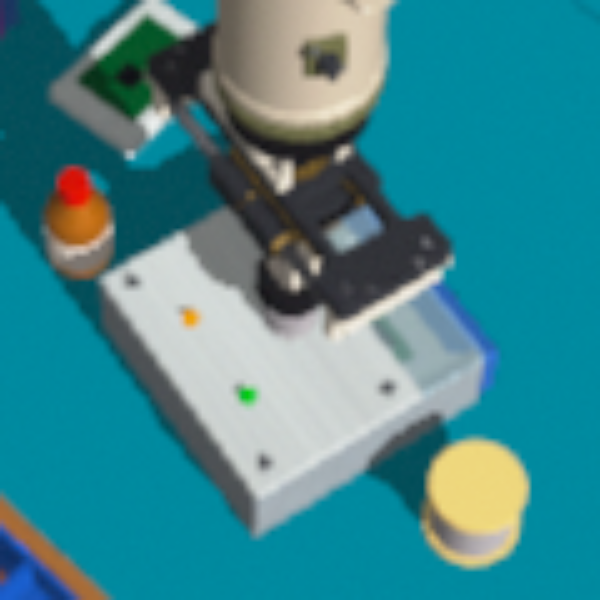

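The fingertips hold the knob down at crop (290,285). Tip height gives about 12 mm of travel and the force is 9.3 N, which agrees with 9.5 N at 12 mm. The drawer is still flush, and the flux bottle and spool have not moved. Handing in.

```bash
python3 -c "
from plant import robot
print(robot.close_job())"
```

```text
the job is handed in; nothing more can be done
None
```

The job is handed in: the drawer was pushed home past its detent first, and the knob is now held down about 12 mm at 9.3 N; I judged that from tip height and force, because the green ring could not be made out in the camera view.

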